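Log the sample syringes on the reader beam

ROBOT

A 6-joint arm with a two-finger parallel gripper is mounted at the origin on a cart in front of the work surface, level with it; the furniture and walls round the work are solid. World frame = base frame: x ahead of the robot, y to its left, z up, the work surface at z = 0. Lengths are in m, angles in rad, forces in N, time in s.
With the tool pointing down it reaches from about 0.35 to 0.85 m from the base axis. Payload 8.1 kg.
Tool frame: the origin (TCP) lies at the very end of the fingers, on their centre line; the grasp point (between the pads) lies 19 mm behind it; z points along the fingers, y is the line along which they close (so a half turn about z gives the same grasp; the last joint's range is limited). The gripper opens to 85 mm and grips with 20 to 120 N. Pads are 22 mm wide; open, the fingers measure 114 mm over their backs; the gripper's body (76 mm by 85 mm) begins 54 mm behind the grasp point. The pads swing forward as they close: fully open they stand 13 mm farther back than shut.
Start: joints at [-1.207, 0.13, 1.488, -0, 1.523, -0.085], TCP at [0.26, -0.541, 0.231] pointing down, gripper open.
Joint ranges: [-2.96, 2.96], [-0.89, 2.26], [0.02, 2.5], [-1.34, 4.48], [0, 2.73], [-2.66, 2.66]. Speed limits (rad/s): [2.39, 2.39, 2.79, 3.14, 3.14, 3.14].

INTERFACE

Orientations are given as a unit quaternion [x, y, z, w].
In Python, from cell import * gives the robot as it stands. The module is installed in compiled form; this text tells all that it offers.
- The arm moves only by the shell command python3 -m handwheel 'ROWS' [OPENING]. ROWS is JSON, a list that holds one entry, the list of rows, each a list of 4 numbers: the shift along the tool's x, y, z in units of 25 mm (1.0 is 25 mm), then the turn about the tool's z in rad. A call has 1 to 10 rows; each row shifts and turns the commanded pose from where the row before left it, along the tool's axes as they then stand; what a row does not reach is not made up. A row lasts 1/8 s, in which the tool goes at most 62.5 mm and 10.7 degrees, less where a joint would pass 70% of its speed; a pose out of reach is approached as far as the arm can. A call is refused whole if a number of a shift passes 1 or a number of a turn 0.188, either way. A call with a gripper value outside its range is refused whole. OPENING is the finger opening in mm, from 0 to 85.4, set as the call begins (- or left out, the last holds). The fingers move at their own pace and stop on an object; the grip force is fixed at half the most. Time passes only in rows, so rows that do not move let the fingers close. It gives the time, the measured TCP pose, the force, the opening and the grip force at its end, in the units of the state.
- get_obs(): the state, without advancing time (a new reading comes with each control period).
- get_image(name): name is "scene" or "top"; returns a dict with "img" (384x512x3 uint8, red, green, blue), "fovy" (degrees; the focal length in pixels is half the picture's height over the tangent of half this angle, whatever the lens; pixels are square), "cx", "cy" (the principal point, pixels), "position" and "attitude" of the camera in the world. Camera axes: x right, y down, z forward; pixel columns grow to the right and rows downward; lengths in m; the calibration is good to about 2 mm. A picture is of the moment at which its call begins. There is no depth.
- close_job(): hands the job in; it is judged then, once.
The state is a dict: "clock": time; "joints": joint angles; "qvel": joint speeds; "joint_efforts": joint torques, N m; "position": TCP position; "ee_rot": TCP orientation; "ft_force": force on the tool from outside, world axes, zero at the start; "moment": the same for the moment, N m; "gripper_width": finger opening in m; "gripper_force": force on a finger pad.
Only numpy, scipy, OpenCV 4.12 (cv2) and the standard library are available. Lean on these libraries where they do the work, as an engineer would, in place of code of your own. Each camera call takes 0.05 s, during which the arm holds its last target. There are 200 camera calls.

TASK

Log in the sample syringes: take every syringe from the blue tray and lay it level across the top of the reader's narrow raised beam so that it balances there by itself, and with all of them lying there press the white, then the blue, then the green key fully down, one at a time, letting each come up again. Afterwards put all the syringes back into the blue tray, each lying flat on its floor and not on another.

Things in the scene. Friction and masses are not known exactly. Their poses are not given: they have to be found in the camera images.
- syringe_a: a 5 ml plastic sample syringe, lying: 21 mm wide (body x), 104 mm long (body y), 18 mm thick (body z), solid, 30 g, balance point at its middle. It does not roll and may lie on any long face. Grip it across the 21 mm (or 18 mm) width. Origin: centre of its underside. Three or four of the four syringes are present.
- syringe_a_mid (a point): the middle (centre of mass) of that syringe: 9 mm above its origin along body z
- syringe_b: a 5 ml plastic sample syringe, lying: 21 mm wide (body x), 104 mm long (body y), 18 mm thick (body z), solid, 30 g, balance point at its middle. It does not roll and may lie on any long face. Grip it across the 21 mm (or 18 mm) width. Origin: centre of its underside. Three or four of the four syringes are present.
- syringe_b_mid (a point): the middle (centre of mass) of that syringe: 9 mm above its origin along body z
- syringe_c: a 5 ml plastic sample syringe, lying: 21 mm wide (body x), 104 mm long (body y), 18 mm thick (body z), solid, 30 g, balance point at its middle. It does not roll and may lie on any long face. Grip it across the 21 mm (or 18 mm) width. Origin: centre of its underside. Three or four of the four syringes are present.
- syringe_c_mid (a point): the middle (centre of mass) of that syringe: 9 mm above its origin along body z
- syringe_d: a 5 ml plastic sample syringe, lying: 21 mm wide (body x), 104 mm long (body y), 18 mm thick (body z), solid, 30 g, balance point at its middle. It does not roll and may lie on any long face. Grip it across the 21 mm (or 18 mm) width. Origin: centre of its underside. Three or four of the four syringes are present.
- syringe_d_mid (a point): the middle (centre of mass) of that syringe: 9 mm above its origin along body z
- reader: the reader, fixed: grey foot plate 64 (x) x 264 (y) x 10 mm, carrying a narrow upright beam 24 mm wide (body x), 244 mm long (body y), whose level rubber top is 45 mm above the worktop. Four dark windows on the beam's front mark handy lying places (58 mm apart, at y = -87, -29, +29, +87 mm) but any place along the top will do. Origin: centre of the underside
- reader_top (a point): centre of the beam's level top face; axes as the reader's: x across the beam, y along it, z up
- tray: blue shallow open tray, loose, 0.6 kg: outside 142 (x) x 272 (y) x 13 mm high, walls and floor 5 mm thick (inner floor 132 x 262 mm, 5 mm above the worktop). The syringes start in it, roughly along its x, about 60 mm apart. Origin: centre of its underside
- panel: dark fixed plate 160 (x) x 70 (y) x 8 mm that carries the three keys, in a row along its x. Origin: centre of the underside. To the right of the work stand a water bath with bottles (from y = -0.2 m, 0.35 m high) and an analyser cabinet (front x = 0.56, fittings to 0.5, left side y = 0.05 m, 0.37 m high): keep the gripper clear of them, also when leaving its start pose
- key_white_top (a point): white key: middle of the upper face of that key: round, 26 mm across, in a square-based housing that stands on the panel; a spring key that goes down 6 mm vertically (fully down takes about 4 N, rigid stop below) and comes back up when released. The three keys stand in a row 50 mm apart; which colour is where varies.
- key_white (a joint): key travel in m: 0 up, 0.006 fully down
- key_blue_top (a point): blue key: middle of the upper face of that key: round, 26 mm across, in a square-based housing that stands on the panel; a spring key that goes down 6 mm vertically (fully down takes about 4 N, rigid stop below) and comes back up when released. The three keys stand in a row 50 mm apart; which colour is where varies.
- key_blue (a joint): key travel in m: 0 up, 0.006 fully down
- key_green_top (a point): green key: middle of the upper face of that key: round, 26 mm across, in a square-based housing that stands on the panel; a spring key that goes down 6 mm vertically (fully down takes about 4 N, rigid stop below) and comes back up when released. The three keys stand in a row 50 mm apart; which colour is where varies.
- key_green (a joint): key travel in m: 0 up, 0.006 fully down
Things that resemble listed ones, but are neither listed nor needed, are in the scene too. What is shaped like the syringe_a but black is not meant.

How it is judged:
By the outcome, as a careful person would: the job done as asked, in the order asked, and still so for the second after the job is handed in, with the robot touching nothing.
Of syringe_a, syringe_b, syringe_c, syringe_d only 3 to 4 are there at a start; the rules pass over those that are not, and their reading is None.
At some moment in a run one of tray may be knocked a few centimetres aside while the robot is not near it.
Once in a run the grip may slacken for a moment while it holds something.
It also fails if it takes over 210 s, if anything falls off the work surface, if the arm or the gripper's body presses on something with over 40 N, if the wrist force passes 120 N, or if a joint passes its speed limit or range.

## Working session

There is one attempt and no reset: what is moved stays moved. The work goes in short steps, Python scripts to look and compute and a shell command to move; the robot and the scene stay as the last step left them, time stands still between calls to the robot, and variables do not carry over. Pictures are saved under pics/ and viewed, at most 14 in all, crops included, and the job is handed in when it is done.

```bash
mkdir -p pics
python3 - <<'E'
from cell import *
import cv2
o=get_obs();print(o)
for n in("scene","top"):
    d=get_image(n);cv2.imwrite(f"pics/{n}0.png",d["img"][:,:,::-1]);print({k:v for k,v in d.items() if k!="img"})
E
```

```text
{'clock': 0.0, 'joints': array([-1.20740253e+00,  1.31173889e-01,  1.48929052e+00, -3.74422855e-05,
        1.52295390e+00, -8.54018598e-02]), 'qvel': array([ 1.02588380e-05, -1.19678949e-03,  1.95748094e-03,  2.62021793e-05,
       -8.50288472e-04,  4.05497374e-04]), 'joint_efforts': array([-6.17263186e-05, -5.69409978e+01, -5.00550234e+01, -8.87477739e-06,
        1.52568519e-02, -2.17372428e-05]), 'position': array([ 0.26014265, -0.54007245,  0.23023063]), 'ee_rot': array([ 9.74927670e-01,  2.22520124e-01, -1.44989995e-04, -9.01434917e-04]), 'ft_force': array([-0.01748201, -0.10096708, -0.10503561]), 'moment': array([-0.00037864,  0.05273752, -0.02727647]), 'gripper_force': 0.0, 'gripper_width': 0.08560062941060684}
{'fovy': 47.00574602671271, 'cx': 254.46843594261068, 'cy': 186.28717001355596, 'position': array([0.22338675, 0.7191321 , 0.78203464]), 'attitude': array([-0.23515671,  0.90814506, -0.33477885,  0.08886505])}
{'fovy': 57.153577576609564, 'cx': 255.66989491212894, 'cy': 187.02626275872473, 'position': array([0.43169638, 0.18180884, 0.92107764]), 'attitude': array([-0.69974628,  0.7110254 , -0.03831938,  0.05770316])}
```

View pics/top0.png

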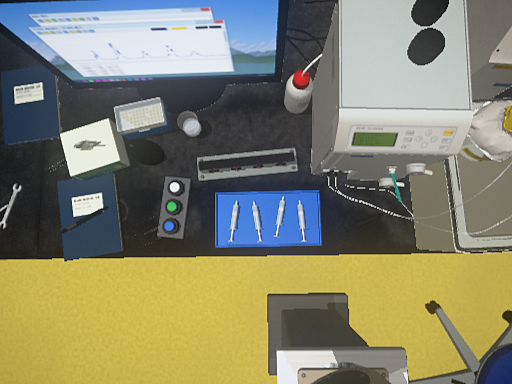

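View pics/scene0.png

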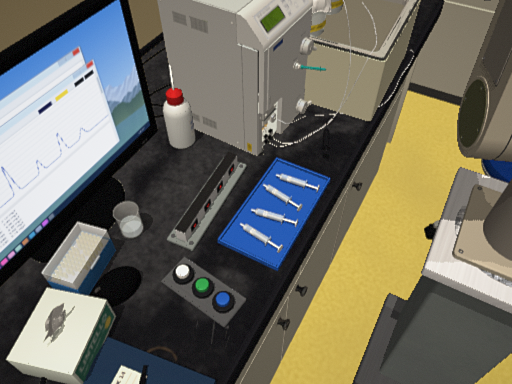

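The pictures show four syringes in the tray at about (235,220), (257,220), (280,217) and (302,220) in the top view. The reader beam is near (247,163), and the white, green and blue keys are at (175,187), (172,206) and (170,226).

```bash
cat > h.py <<'E'
from cell import *
import cv2, numpy as np
from scipy.spatial.transform import Rotation as Rn
def cast(d,uv,z):
    f=192/np.tan(np.radians(d["fovy"])/2);uv=np.atleast_2d(uv).astype(float)
    r=np.c_[(uv-[d["cx"],d["cy"]])/f,np.ones(len(uv))]@Rn.from_quat(d["attitude"]).as_matrix().T
    return (d["position"]+r*((z-d["position"][2])/r[:,2])[:,None])[:,:2]
def blobs(m,amin):
    c,_=cv2.findContours(m.astype(np.uint8),cv2.RETR_EXTERNAL,cv2.CHAIN_APPROX_NONE)
    return [k for k in c if cv2.contourArea(k)>=amin]
def look(z=0.014,roi=(190,320,140,255)):
    d=get_image("top");im=d["img"];a=im.astype(int)
    hsv=cv2.cvtColor(im,cv2.COLOR_RGB2HSV).astype(int)
    x0,x1,y0,y1=roi;R=np.zeros(im.shape[:2],bool);R[y0:y1,x0:x1]=1
    for k in blobs((hsv[...,0]>100)&(hsv[...,0]<125)&(hsv[...,1]>120)&(hsv[...,2]>80)&R,1500):
        p=cast(d,k[:,0],0.013).astype(np.float32);print("tray",np.round(cv2.minAreaRect(p)[0],4),np.round(cv2.minAreaRect(p)[1:][0],3),cv2.minAreaRect(p)[2])
    sy=(hsv[...,1]<110)&(a.min(2)>105)&R
    for k in blobs(sy,25):
        p=cast(d,k[:,0],z).astype(np.float32);r=cv2.minAreaRect(p)
        b=cv2.boxPoints(r);e=b[1]-b[0];g=b[2]-b[1];l=e if np.linalg.norm(e)>np.linalg.norm(g) else g
        if l[0]<0:l=-l
        print("syr px",k[:,0].mean(0).round(),"c",np.round(r[0],4),"size",np.round(r[1],3),"yaw of long axis from x",round(float(np.arctan2(l[1],l[0])),3))
    return d
def state():
    o=get_obs();M=Rn.from_quat(o["ee_rot"]).as_matrix()
    print("t",round(o["clock"],2),"p",o["position"].round(4),"yaw x",round(float(np.arctan2(M[1,0],M[0,0])),4),"tilt",M[2].round(3),"F",o["ft_force"].round(1),"w",round(o["gripper_width"],4),"gf",round(o["gripper_force"],1))
E
python3 - <<'E'
from h import *
d=look();state()
im=d["img"]
print("keys",cast(d,[[176,187],[172,206],[170,226]],0.035).round(4))
print("beam ends top",cast(d,[[198,160],[296,151]],0.045).round(4))
cv2.imwrite("pics/crop.png",cv2.resize(im[140:260,150:330,::-1],(720,480),interpolation=cv2.INTER_CUBIC))
E
```

```text
tray [0.4751 0.177 ] [0.143 0.27 ] 0.3314840793609619
syr px [257. 223.] c [0.4677 0.2051] size [0.105 0.013] yaw of long axis from x 0.138
syr px [233. 222.] c [0.4689 0.2646] size [0.014 0.104] yaw of long axis from x -0.138
syr px [301. 222.] c [0.4676 0.0906] size [0.105 0.013] yaw of long axis from x 0.087
syr px [279. 217.] c [0.4798 0.1459] size [0.015 0.105] yaw of long axis from x -0.202
syr px [245. 163.] c [0.6186 0.2291] size [0.063 0.261] yaw of long axis from x -1.49
t 0.15 p [ 0.2602 -0.5402  0.2305] yaw x 0.4489 tilt [ 0.    -0.001 -1.   ] F [-0.5 -0.2 -1.2] w 0.0851 gf 0.0
keys [[0.5568 0.4089]
 [0.5083 0.4183]
 [0.4579 0.4224]]
beam ends top [[0.6239 0.351 ]
 [0.6421 0.1014]]
```

View pics/crop.png

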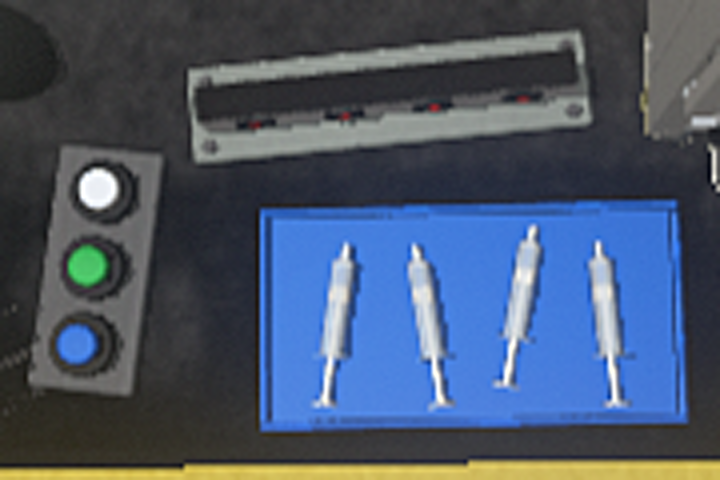

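The crop shows the beam's dark top from crop pixel (193,86) to (581,86) and all four syringes clear of each other. I'll lift clear first and measure the reader more precisely at the same time.

```bash
python3 -m handwheel '[[[0,0,-1,0.15],[0,0,-1,0.15],[0,0,-1,0.15],[0,0,-1,0],[0,0,-1,0],[0,0,-1,0],[0,0,-1,0],[0,0,-1,0]]]' 45
python3 -m handwheel '[[[0,-1,0,0],[0,-1,0,0],[0,-1,0,0],[0,-1,0,0],[0.5,-1,0,0],[0.5,-1,0,0],[0.5,-1,0,0],[0.5,-1,0,0],[0.5,-1,0,0],[0.5,-1,0,0]]]'
python3 - <<'E'
from h import *
state()
d=get_image("top");im=d["img"];a=im.astype(int);g=a.mean(2)
R=np.zeros(g.shape,bool);R[145:183,192:302]=1
foot=(a.min(2)>105)&R
k=max(blobs(foot,300),key=cv2.contourArea);h=cv2.convexHull(k)
r=cv2.minAreaRect(cast(d,h[:,0],0.01).astype(np.float32));print("foot",r,cv2.boxPoints(r))
H=np.zeros(g.shape,np.uint8);cv2.fillConvexPoly(H,h,1)
for t in(50,60,75):
  for k in blobs((g<t)&(H>0),200):
    r=cv2.minAreaRect(cast(d,k[:,0],0.045).astype(np.float32));print("top",t,r)
# key centres
hsv=cv2.cvtColor(im,cv2.COLOR_RGB2HSV).astype(int)
K=np.zeros(g.shape,bool);K[175:240,158:190]=1
for n,m in(("white",a.min(2)>170),("green",(hsv[...,0]>40)&(hsv[...,0]<85)&(hsv[...,1]>110)&(hsv[...,2]>80)),("blue",(hsv[...,0]>95)&(hsv[...,0]<125)&(hsv[...,1]>120)&(hsv[...,2]>90))):
    for k in blobs(m&K,20):
        c=cv2.minEnclosingCircle(k);print(n,c,cast(d,[c[0]],0.03),cast(d,[c[0]],0.045))
s=get_image("scene");im=s["img"];a=im.astype(int);hsv=cv2.cvtColor(im,cv2.COLOR_RGB2HSV).astype(int)
K=np.zeros(g.shape,bool);K[258:315,165:245]=1
for n,m in(("white",a.min(2)>170),("green",(hsv[...,0]>40)&(hsv[...,0]<85)&(hsv[...,1]>110)&(hsv[...,2]>80)),("blue",(hsv[...,0]>95)&(hsv[...,0]<125)&(hsv[...,1]>120)&(hsv[...,2]>90))):
    for k in blobs(m&K,20):
        c=cv2.minEnclosingCircle(k);print("scene",n,c,cast(s,[c[0]],0.03),cast(s,[c[0]],0.045))
E
```

```text
clock: 1.15
position: [0.2603, -0.5405, 0.4317]
ee_rot: [1.0, -0.001, -0.0, -0.0]
ft_force: [-0.1, 0.6, 0.3]
gripper_width: 0.0449
gripper_force: 0.0
clock: 2.4
position: [0.3359, -0.2898, 0.431]
ee_rot: [1.0, -0.001, -0.0, -0.0]
ft_force: [1.3, -0.1, 0.6]
gripper_width: 0.045
gripper_force: 0.0
t 2.4 p [ 0.3359 -0.2898  0.431 ] yaw x -0.0013 tilt [-0. -0. -1.] F [ 1.3 -0.1  0.6] w 0.045 gf 0.0
foot ((0.6194984316825867, 0.22943106293678284), (0.06335198134183884, 0.2615647315979004), 4.845527648925781) [[0.5768885  0.3570704 ]
 [0.59898275 0.09644044]
 [0.66210836 0.10179174]
 [0.6400141  0.3624217 ]]
top 50 ((0.6188127994537354, 0.22851306200027466), (0.02161623165011406, 0.2402675896883011), 4.381948947906494)
top 60 ((0.6153398156166077, 0.22795167565345764), (0.02995956875383854, 0.24195320904254913), 4.7225189208984375)
top 75 ((0.615003228187561, 0.22771814465522766), (0.033525969833135605, 0.2426411360502243), 4.1285481452941895)
white ((174.0, 186.6666717529297), 4.772702217102051) [[0.55847234 0.415359  ]] [[0.55633825 0.41142752]]
green ((171.32608032226562, 205.93478393554688), 5.109957695007324) [[0.50895142 0.42135942]] [[0.50765095 0.41732693]]
blue ((168.84616088867188, 225.6923065185547), 5.163118839263916) [[0.45890226 0.4267545 ]] [[0.45844429 0.4226312 ]]
scene white ((181.8333282470703, 270.5), 6.3465800285339355) [[0.55750393 0.41323081]] [[0.55083966 0.41933229]]
scene green ((201.9193572998047, 284.6612854003906), 6.978767395019531) [[0.5068829  0.41967646]] [[0.50122831 0.42564937]]
scene blue ((222.06198120117188, 298.888427734375), 7.190528869628906) [[0.45840161 0.42589006]] [[0.45371403 0.43173904]]
```

```bash
python3 -m handwheel '[[[0.5,-1,0,0],[0.5,-1,0,0],[0.5,-1,0,0],[0.5,-1,0,0],[0.5,-1,0,0],[0.5,-1,0,0],[0.5,-1,0,0],[0.5,-1,0,0],[0.5,-1,0,0],[0.5,-1,0,0]]]'
python3 -m handwheel '[[[0,-1,0,0],[0,-1,0,0],[0,-1,0,0],[0,-1,0,0],[0,-1,0,0],[0,-1,0,0],[0,-1,1,0],[0,-1,1,0],[0,-1,1,0],[0,-1,1,0]]]'
python3 -m handwheel '[[[0.3,-1,1,0],[0,-1,1,0],[0,-0.2,1,0],[0,0,1,0],[0,0,1,0],[0,0,1,0],[0,0,1,0],[0,0,1,0],[0,0,1,0.136]]]'
python3 - <<'E'
from h import *
state()
E
```

```text
clock: 3.75
position: [0.4613, -0.0406, 0.431]
ee_rot: [1.0, -0.001, -0.0, 0.0]
ft_force: [-0.1, 0.1, -0.4]
gripper_width: 0.0449
gripper_force: 0.0
clock: 5.0
position: [0.4615, 0.2094, 0.3301]
ee_rot: [1.0, -0.001, -0.0, 0.0]
ft_force: [-0.3, -1.3, 0.5]
gripper_width: 0.0446
gripper_force: 0.0
clock: 6.12
position: [0.469, 0.2635, 0.1051]
ee_rot: [0.998, -0.07, -0.0, 0.0]
ft_force: [-0.0, 0.0, -0.6]
gripper_width: 0.0453
gripper_force: 0.0
t 6.12 p [0.469  0.2635 0.1051] yaw x -0.1399 tilt [-0.  0. -1.] F [-0.   0.  -0.6] w 0.0453 gf 0.0
```

```bash
python3 -m handwheel '[[[0,0,1,0],[0,0,1,0],[0,0,1,0],[0,0,0.5,0],[0,0,0.38,0],[0,0,0,0]]]'
python3 -m handwheel '[[[0,0,0,0],[0,0,0,0],[0,0,0,0],[0,0,0,0]]]' 0
python3 -m handwheel '[[[0,0,-0.5,0],[0,0,-1,0],[0,0,-1,0],[0,0,-1,0],[0,0,0,0]]]'
python3 - <<'E'
from h import *
state();d=look(0.09,(190,320,140,255))
d=get_image("scene");cv2.imwrite("pics/g1.png",cv2.resize(d["img"][100:340,140:380,::-1],(600,600)))
E
```

```text
clock: 6.88
position: [0.4687, 0.2639, 0.009]
ee_rot: [0.998, -0.069, -0.0, 0.0]
ft_force: [0.6, -0.1, -0.3]
gripper_width: 0.0451
gripper_force: 0.0
clock: 7.38
position: [0.4698, 0.2646, 0.0105]
ee_rot: [0.998, -0.068, 0.001, -0.001]
ft_force: [-0.1, 0.3, 6.1]
gripper_width: 0.0178
gripper_force: 60.5
clock: 8.0
position: [0.4706, 0.265, 0.0999]
ee_rot: [0.998, -0.068, 0.002, -0.001]
ft_force: [-0.5, 0.2, 0.5]
gripper_width: 0.0179
gripper_force: 59.6
t 8.0 p [0.4706 0.265  0.0999] yaw x -0.1371 tilt [ 0.004 -0.003 -1.   ] F [-0.5  0.2  0.5] w 0.0179 gf 59.6
tray [0.4756 0.1295] [0.143 0.176] 0.6583566069602966
syr px [301. 221.] c [0.4649 0.0983] size [0.096 0.012] yaw of long axis from x 0.08
syr px [279. 217.] c [0.4759 0.1491] size [0.013 0.096] yaw of long axis from x -0.16
syr px [269. 170.] c [0.5871 0.1714] size [0.018 0.134] yaw of long axis from x -1.496
syr px [223. 210.] c [0.5066 0.2719] size [0.238 0.177] yaw of long axis from x 0.011
syr px [256. 184.] c [0.5108 0.1851] size [0.248 0.169] yaw of long axis from x 0.064
```

View pics/g1.png

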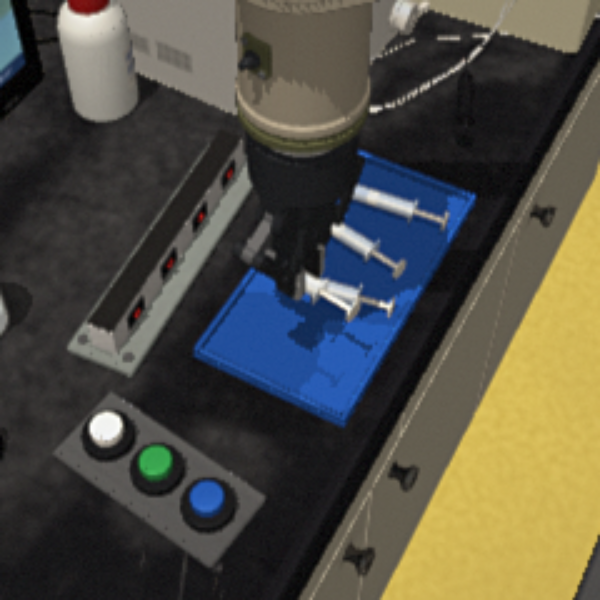

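The gripped syringe, at about (340,300), hangs level under the fingers. The other three are still in the tray.

```bash
python3 -m handwheel '[[[0,0,0,-0.109],[0,0,0,-0.108],[1,-0.3,0,0],[1,-0.3,0,0],[1,-0.3,0,0],[1,-0.3,0,0],[1,-0.3,0,0],[0.8,-0.2,0,0],[0,0,0,0],[0,0,0,0]]]'
python3 - <<'E'
from h import *
state()
E
```

```text
clock: 9.35
position: [0.6087, 0.3176, 0.0953]
ee_rot: [0.999, 0.04, -0.001, 0.0]
ft_force: [-0.3, 0.7, -1.3]
gripper_width: 0.0175
gripper_force: 59.6
t 9.35 p [0.6087 0.3176 0.0953] yaw x 0.0798 tilt [-0.003  0.001 -1.   ] F [-0.3  0.7 -1.3] w 0.0175 gf 59.6
```

```bash
python3 -m handwheel '[[[0.13,0,0.6,0],[0,0,0.6,0],[0,0,0.3,0],[0,0,0,0],[0,0,0,0]]]'
python3 -m handwheel '[[[0,0,0.1,0],[0,0,0,0],[0,0,0,0]]]'
python3 -m handwheel '[[[0,0,0.06,0],[0,0,0,0],[0,0,0,0]]]'
```

```text
clock: 9.98
position: [0.6135, 0.3185, 0.0597]
ee_rot: [0.999, 0.04, 0.0, -0.0]
ft_force: [0.1, -0.2, -0.9]
gripper_width: 0.0181
gripper_force: 59.7
clock: 10.35
position: [0.6133, 0.3184, 0.057]
ee_rot: [0.999, 0.04, 0.0, -0.0]
ft_force: [-0.3, 0.1, 0.7]
gripper_width: 0.0176
gripper_force: 59.7
clock: 10.72
position: [0.6132, 0.3184, 0.0553]
ee_rot: [0.999, 0.04, -0.0, -0.0]
ft_force: [0.2, 1.2, -0.3]
gripper_width: 0.0181
gripper_force: 59.7
```

```bash
python3 -m handwheel '[[[0,0,0.1,0],[0,0,0,0],[0,0,0,0]]]'
python3 -m handwheel '[[[0,0,0.06,0],[0,0,0,0],[0,0,0,0]]]'
python3 -m handwheel '[[[0,0,0.06,0],[0,0,0,0],[0,0,0,0]]]'
```

```text
clock: 11.1
position: [0.6131, 0.3183, 0.0527]
ee_rot: [0.999, 0.04, -0.0, 0.0]
ft_force: [-0.6, 0.3, -0.3]
gripper_width: 0.0179
gripper_force: 59.7
clock: 11.48
position: [0.6132, 0.3183, 0.0513]
ee_rot: [0.999, 0.04, -0.0, 0.0]
ft_force: [-0.6, -0.2, -0.8]
gripper_width: 0.0176
gripper_force: 59.7
clock: 11.85
position: [0.6134, 0.3185, 0.0506]
ee_rot: [0.999, 0.04, 0.0, -0.0]
ft_force: [-2.3, -1.5, 5.3]
gripper_width: 0.0179
gripper_force: 60.4
```

Contact came at the predicted height. I'll release and check.

```bash
python3 -m handwheel '[[[0,0,0,0],[0,0,0,0],[0,0,0,0],[0,0,-0.5,0],[0,0,-1,0],[0,0,-1,0],[-1,0,0,0],[-1,0,0,0],[-1,0,0,0],[-1,0,0,0]]]' 42
python3 - <<'E'
from h import *
state();d=look(0.0,(190,320,140,255))
s=get_image("scene")
cv2.imwrite("pics/p1.png",np.hstack([cv2.resize(d["img"][130:260,185:325,::-1],(400,371)),cv2.resize(s["img"][140:280,160:320,::-1],(400,371))]))
E
```

```text
clock: 13.1
position: [0.5132, 0.3105, 0.1135]
ee_rot: [0.999, 0.04, 0.001, -0.0]
ft_force: [-0.4, 1.1, 0.7]
gripper_width: 0.042
gripper_force: 0.0
t 13.1 p [0.5132 0.3105 0.1135] yaw x 0.0797 tilt [ 0.001 -0.001 -1.   ] F [-0.4  1.1  0.7] w 0.042 gf 0.0
tray [0.4752 0.1523] [0.142 0.22 ] 0.121360182762146
syr px [257. 223.] c [0.4685 0.2043] size [0.107 0.016] yaw of long axis from x 0.14
syr px [301. 222.] c [0.4682 0.0892] size [0.107 0.013] yaw of long axis from x 0.08
syr px [279. 217.] c [0.4807 0.1455] size [0.015 0.106] yaw of long axis from x -0.16
syr px [260. 171.] c [0.6025 0.1947] size [0.02  0.197] yaw of long axis from x -1.483
syr px [259. 153.] c [0.6495 0.2003] size [0.02  0.201] yaw of long axis from x -1.546
syr px [223. 192.] c [0.5374 0.2892] size [0.347 0.024] yaw of long axis from x 0.44
syr px [212. 197.] c [0.5244 0.3353] size [0.338 0.063] yaw of long axis from x 0.444
```

View pics/p1.png

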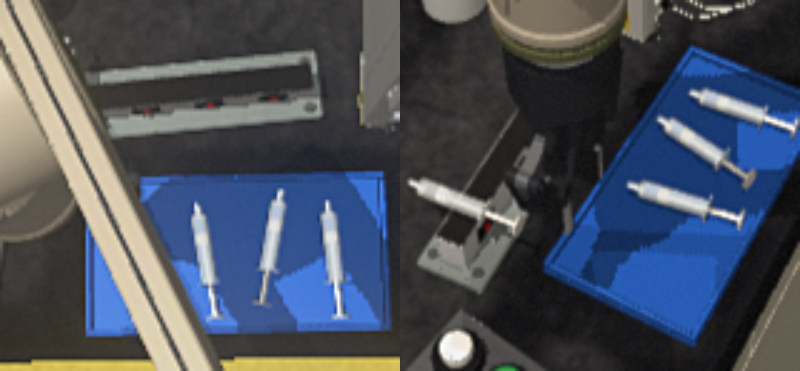

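Syringe 1 lies across the beam, at right-half pixel (465,205). Next is the second one.

```bash
python3 -m handwheel '[[[0,0,0,-0.058],[-0.6,1,0,0],[-0.6,1,0,0],[-0.6,1,0,0],[-0.57,0.93,0,0],[0,0,1,0],[0,0,1,0],[0,0,0,0],[0,0,0,0]]]'
```

```text
clock: 14.32
position: [0.4693, 0.2052, 0.0636]
ee_rot: [0.998, 0.069, 0.001, -0.0]
ft_force: [0.7, 0.2, -0.2]
gripper_width: 0.0419
gripper_force: 0.0
```

```bash
python3 -m handwheel '[[[0,0,1,0],[0,0,0.8,0],[0,0,0.3,0],[0,0,0,0],[0,0,0,0]]]'
python3 -m handwheel '[[[0,0,0,0],[0,0,0,0],[0,0,0,0],[0,0,0,0]]]' 0
python3 -m handwheel '[[[0,0,-0.5,0],[0,0,-1,0],[0,0,-1,0],[0,0,-1,0],[0,0,0,0],[0,0,0,0.058],[0,0,0,0]]]'
python3 -m handwheel '[[[1,-0.3,0,0],[1,-0.3,0,0],[1,-0.3,0,0],[1,-0.3,0,0],[1,-0.3,0,0],[1,-0.3,0,0],[0.05,0,0,0],[0,0,0,0],[0,0,0,0]]]'
```

```text
clock: 14.95
position: [0.4693, 0.2053, 0.0111]
ee_rot: [0.998, 0.069, 0.001, -0.0]
ft_force: [0.2, -0.2, -0.0]
gripper_width: 0.0423
gripper_force: 0.0
clock: 15.45
position: [0.4692, 0.2052, 0.0109]
ee_rot: [0.998, 0.069, 0.001, -0.0]
ft_force: [-1.5, -0.5, 5.7]
gripper_width: 0.0178
gripper_force: 59.6
clock: 16.32
position: [0.4677, 0.2047, 0.0965]
ee_rot: [0.999, 0.04, -0.001, 0.0]
ft_force: [-0.2, 0.0, -0.2]
gripper_width: 0.0178
gripper_force: 58.9
clock: 17.45
position: [0.6147, 0.2615, 0.097]
ee_rot: [0.999, 0.04, -0.0, 0.0]
ft_force: [-0.3, 0.6, -0.2]
gripper_width: 0.0178
gripper_force: 58.9
```

```bash
python3 -m handwheel '[[[0.07,0,1,0],[0,0,0.6,0],[0,0,0.1,0],[0,0,0,0],[0,0,0,0]]]'
python3 -m handwheel '[[[0,0,0.06,0],[0,0,0.06,0],[0,0,0,0],[0,0,0,0]]]'
python3 -m handwheel '[[[0,0,0.06,0],[0,0,0,0],[0,0,0,0]]]'
```

```text
clock: 18.08
position: [0.6179, 0.2622, 0.0559]
ee_rot: [0.999, 0.04, 0.001, -0.0]
ft_force: [-0.2, 0.2, -0.1]
gripper_width: 0.0177
gripper_force: 58.9
clock: 18.58
position: [0.6172, 0.262, 0.0518]
ee_rot: [0.999, 0.04, -0.0, 0.0]
ft_force: [-0.3, 0.3, -0.7]
gripper_width: 0.0181
gripper_force: 58.9
clock: 18.95
position: [0.6175, 0.262, 0.051]
ee_rot: [0.999, 0.04, 0.0, -0.0]
ft_force: [-2.4, -1.9, 5.9]
gripper_width: 0.0176
gripper_force: 59.6
```

```bash
python3 -m handwheel '[[[0,0,0,0],[0,0,0,0],[0,0,0,0],[0,0,-0.5,0],[0,0,-1,0],[0,0,-1,0],[-1,0,0,0],[-1,0,0,0.13],[-1,0,0,0.13],[0,0,0,0]]]' 42
python3 - <<'E'
from h import *
state();d=look(0.014,(190,320,175,255))
E
```

```text
clock: 20.2
position: [0.5415, 0.2596, 0.1137]
ee_rot: [0.996, -0.09, 0.0, -0.0]
ft_force: [-0.2, 0.5, -0.0]
gripper_width: 0.0417
gripper_force: 0.0
t 20.2 p [0.5415 0.2596 0.1137] yaw x -0.1799 tilt [ 0. -0. -1.] F [-0.2  0.5 -0. ] w 0.0417 gf 0.0
tray [0.4734 0.2322] [0.14  0.161] 0.5297431349754333
tray [0.4761 0.0952] [0.103 0.141] 88.98614501953125
syr px [301. 221.] c [0.4678 0.0905] size [0.105 0.014] yaw of long axis from x 0.08
syr px [283. 214.] c [0.4866 0.1329] size [0.226 0.028] yaw of long axis from x 0.377
syr px [273. 215.] c [0.4853 0.1628] size [0.227 0.022] yaw of long axis from x 0.373
syr px [204. 178.] c [0.5755 0.336 ] size [0.084 0.029] yaw of long axis from x 1.552
```

```bash
python3 -m handwheel '[[[-0.4,1,0,0],[-0.4,1,0,0],[-0.4,1,0,0],[-0.39,1,0,0],[0,0.92,0,0],[0,0,1,0],[0,0,1,0],[0,0,0,0],[0,0,0,0]]]'
python3 -m handwheel '[[[0,0,1,0],[0,0,0.8,0],[0,0,0.28,0],[0,0,0,0],[0,0,0,0]]]'
python3 -m handwheel '[[[0,0,0,0],[0,0,0,0],[0,0,0,0],[0,0,0,0]]]' 0
python3 -m handwheel '[[[0,0,-0.5,0],[0,0,-1,0],[0,0,-1,0],[0,0,-1,0],[0,0,0,-0.13],[0,0,0,-0.13],[0,0,0,0]]]'
```

```text
clock: 21.38
position: [0.4823, 0.1454, 0.064]
ee_rot: [0.996, -0.09, 0.001, -0.0]
ft_force: [-0.3, -0.5, 0.8]
gripper_width: 0.0423
gripper_force: 0.0
clock: 22.0
position: [0.4824, 0.1456, 0.0121]
ee_rot: [0.996, -0.09, 0.001, -0.0]
ft_force: [0.9, -1.5, 1.1]
gripper_width: 0.0421
gripper_force: 0.0
clock: 22.5
position: [0.4822, 0.1456, 0.0119]
ee_rot: [0.996, -0.09, 0.001, -0.0]
ft_force: [-0.4, -1.7, 5.7]
gripper_width: 0.0177
gripper_force: 59.4
clock: 23.38
position: [0.4814, 0.1454, 0.099]
ee_rot: [0.999, 0.04, 0.0, -0.0]
ft_force: [0.1, 0.9, -1.1]
gripper_width: 0.018
gripper_force: 58.6
```

```bash
python3 -m handwheel '[[[1,-0.4,0,0],[1,-0.4,0,0],[1,-0.4,0,0],[1,-0.4,0,0],[1,-0.32,0,0],[0.86,0,0,0],[0,0,1,0],[0,0,0.6,0],[0,0,0,0],[0,0,0,0]]]'
python3 -m handwheel '[[[0,0,0.08,0],[0,0,0.06,0],[0,0,0,0],[0,0,0,0]]]'
python3 -m handwheel '[[[0,0,0.06,0],[0,0,0,0],[0,0,0,0]]]'
```

```text
clock: 24.62
position: [0.6237, 0.205, 0.059]
ee_rot: [0.999, 0.04, 0.0, -0.0]
ft_force: [-1.1, -0.2, -0.3]
gripper_width: 0.0177
gripper_force: 58.6
clock: 25.12
position: [0.6236, 0.2049, 0.0549]
ee_rot: [0.999, 0.04, 0.0, -0.0]
ft_force: [-0.6, 0.1, -0.6]
gripper_width: 0.0178
gripper_force: 58.6
clock: 25.5
position: [0.6235, 0.2049, 0.0532]
ee_rot: [0.999, 0.04, -0.0, 0.0]
ft_force: [-0.3, -0.7, -0.5]
gripper_width: 0.018
gripper_force: 58.6
```

```bash
python3 -m handwheel '[[[-0.04,0,0.06,0],[0,0,0,0],[0,0,0,0]]]'
python3 -m handwheel '[[[0,0,0.04,0],[0,0,0,0],[0,0,0,0]]]'
```

```text
clock: 25.88
position: [0.6227, 0.2049, 0.052]
ee_rot: [0.999, 0.04, 0.0, -0.0]
ft_force: [0.9, -0.1, 1.2]
gripper_width: 0.0177
gripper_force: 58.8
clock: 26.25
position: [0.6227, 0.2049, 0.0519]
ee_rot: [0.999, 0.04, 0.0, -0.0]
ft_force: [-3.4, -0.8, 7.6]
gripper_width: 0.0174
gripper_force: 59.7
```

```bash
python3 -m handwheel '[[[0,0,0,0],[0,0,0,0],[0,0,0,0],[0,0,-0.5,0],[0,0,-1,0],[0,0,-1,0],[-1,0,0,0],[-1,0,0,0],[-1,0,0,0],[0,0,0,0]]]' 42
python3 - <<'E'
from h import *
state();d=look(0.014,(290,320,175,255))
E
```

```text
clock: 27.5
position: [0.5468, 0.1989, 0.1141]
ee_rot: [0.999, 0.04, 0.0, -0.0]
ft_force: [-0.1, 0.4, -0.0]
gripper_width: 0.0421
gripper_force: 0.0
t 27.5 p [0.5468 0.1989 0.1141] yaw x 0.0803 tilt [ 0. -0. -1.] F [-0.1  0.4 -0. ] w 0.0421 gf 0.0
syr px [301. 222.] c [0.4677 0.09  ] size [0.105 0.015] yaw of long axis from x 0.069
syr px [318. 181.] c [0.5677 0.0467] size [0.01  0.034] yaw of long axis from x -0.038
syr px [314. 194.] c [0.533  0.0524] size [0.114 0.021] yaw of long axis from x 0.285
```

```bash
python3 -m handwheel '[[[-1,0,0,0],[-1,1,0,0],[-1,1,0,0],[-0.5,1,0,0],[0,1,0,0],[0,0.08,1,0],[0,0,1,0],[0,0,0,0],[0,0,0,0]]]'
python3 -m handwheel '[[[0,0,1,0],[0,0,0.8,0],[0,0,0.3,0],[0,0,0,0],[0,0,0,0]]]'
python3 -m handwheel '[[[0,0,0,0],[0,0,0,0],[0,0,0,0],[0,0,0,0]]]' 0
python3 -m handwheel '[[[0,0,-0.5,0],[0,0,-1,0],[0,0,-1,0],[0,0,-1,0],[0,0,0,0],[0,0,0,0]]]'
```

```text
clock: 28.68
position: [0.4698, 0.0902, 0.0645]
ee_rot: [0.999, 0.04, 0.001, -0.0]
ft_force: [-0.0, -0.4, 0.2]
gripper_width: 0.0423
gripper_force: 0.0
clock: 29.3
position: [0.4697, 0.0903, 0.0121]
ee_rot: [0.999, 0.04, 0.001, -0.0]
ft_force: [-0.2, -0.6, 0.3]
gripper_width: 0.0419
gripper_force: 0.0
clock: 29.8
position: [0.4696, 0.0903, 0.0119]
ee_rot: [0.999, 0.04, 0.001, -0.0]
ft_force: [-1.2, -0.8, 5.9]
gripper_width: 0.0177
gripper_force: 59.4
clock: 30.55
position: [0.4683, 0.0901, 0.0979]
ee_rot: [0.999, 0.04, -0.0, 0.0]
ft_force: [0.1, 0.1, -0.7]
gripper_width: 0.0179
gripper_force: 58.7
```

```bash
python3 -m handwheel '[[[0,-1,0,0],[0.5,-0.84,0,0],[1,0,0,0],[1,0,0,0],[1,0,0,0],[1,0,0,0],[1,0,0,0],[1,0,0,0],[0.02,0,0,0],[0,0,0,0]]]'
python3 -m handwheel '[[[0,0,1,0],[0,0,0.6,0],[0,0,0.1,0],[0,0,0,0],[0,0,0,0]]]'
python3 -m handwheel '[[[0,0,0.06,0],[0,0,0.04,0],[0,0,0,0],[0,0,0,0]]]'
```

```text
clock: 31.8
position: [0.6262, 0.1489, 0.0968]
ee_rot: [0.999, 0.04, -0.001, 0.0]
ft_force: [0.1, 0.6, -0.5]
gripper_width: 0.0176
gripper_force: 58.7
clock: 32.42
position: [0.6282, 0.1491, 0.057]
ee_rot: [0.999, 0.04, 0.001, -0.0]
ft_force: [0.1, 0.2, 0.0]
gripper_width: 0.0179
gripper_force: 58.7
clock: 32.92
position: [0.6275, 0.149, 0.0533]
ee_rot: [0.999, 0.04, -0.0, -0.0]
ft_force: [-0.1, -0.1, -1.0]
gripper_width: 0.0178
gripper_force: 58.7
```

```bash
python3 -m handwheel '[[[0,0,0.06,0],[0,0,0.03,0],[0,0,0,0],[0,0,0,0]]]'
python3 -m handwheel '[[[0,0,0,0],[0,0,0,0],[0,0,0,0],[0,0,-0.5,0],[0,0,-1,0],[0,0,-1,0],[0,0,-1,0],[-1,0,0,0],[-1,0,0,0],[-1,0,0,0]]]' 42
python3 -m handwheel '[[[-1,0,0,0],[-1,0,0,0],[-1,0,0,0],[-1,0,-1,0],[-1,0,-1,0],[0,0,-1,0],[0,0,0,0]]]'
python3 - <<'E'
from h import *
state()
d=get_image("top");s=get_image("scene")
cv2.imwrite("pics/p4.png",np.hstack([cv2.resize(d["img"][130:260,165:325,::-1],(400,325)),cv2.resize(s["img"][140:270,160:320,::-1],(400,325))]))
E
```

```text
clock: 33.42
position: [0.6277, 0.1491, 0.0519]
ee_rot: [0.999, 0.04, 0.0, -0.0]
ft_force: [-2.6, -0.6, 6.3]
gripper_width: 0.0176
gripper_force: 59.5
clock: 34.67
position: [0.5523, 0.143, 0.1397]
ee_rot: [0.999, 0.04, 0.001, -0.0]
ft_force: [0.4, 0.5, 0.0]
gripper_width: 0.042
gripper_force: 0.0
clock: 35.55
position: [0.4296, 0.1334, 0.2169]
ee_rot: [0.999, 0.04, 0.003, -0.0]
ft_force: [1.1, 0.2, 0.3]
gripper_width: 0.042
gripper_force: 0.0
t 35.55 p [0.4296 0.1334 0.2169] yaw x 0.0799 tilt [ 0.006 -0.001 -1.   ] F [1.1 0.2 0.3] w 0.042 gf 0.0
```

View pics/p4.png

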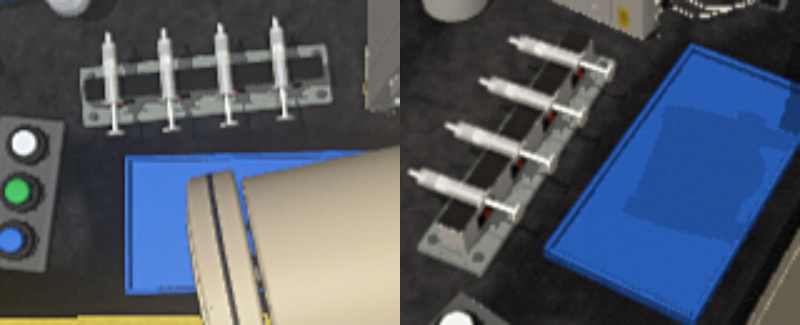

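All four syringes balance on the beam, at left-half pixels (110,80), (167,80), (225,75) and (280,70). Next, the white key.

```bash
python3 -m handwheel '[[[0,-1,0,0],[0,-1,0,0],[0,-1,0,0],[0,-1,0,0],[0,-1,0,0],[0,-1,0,0],[0,-1,0,0],[0,-1,0,0],[0.5,-1,0,0],[0.5,-1,0,0]]]' 0
python3 -m handwheel '[[[1,-0.82,0,0],[1,0,0,0],[1,0,0,0],[1,0,1,0],[1,0,1,0],[0.02,0,1,0],[0,0,1,0],[0,0,1,0],[0,0,0.5,0],[0,0,0,0]]]'
python3 - <<'E'
from h import *
state()
E
```

```text
clock: 36.9
position: [0.4328, 0.3848, 0.2117]
ee_rot: [0.999, 0.04, -0.001, 0.001]
ft_force: [0.3, -0.7, 1.4]
gripper_width: 0.0003
gripper_force: 0.0
clock: 38.15
position: [0.5554, 0.414, 0.0738]
ee_rot: [0.999, 0.04, -0.002, 0.001]
ft_force: [0.5, 1.1, 0.8]
gripper_width: -0.0005
gripper_force: 0.0
t 38.15 p [0.5554 0.414  0.0738] yaw x 0.0797 tilt [-0.003  0.002 -1.   ] F [0.5 1.1 0.8] w -0.0005 gf 0.0
```

```bash
python3 -m handwheel '[[[0.06,-0.04,1,0],[0,0,0.4,0],[0,0,0,0],[0,0,0,0]]]'
python3 -m handwheel '[[[0,0,0.1,0],[0,0,0,0],[0,0,0,0]]]'
python3 -m handwheel '[[[0,0,0.08,0],[0,0,0,0],[0,0,0,0]]]'
python3 -m handwheel '[[[0,0,0.08,0],[0,0,0,0],[0,0,0,0]]]'
```

```text
clock: 38.65
position: [0.5586, 0.4162, 0.0423]
ee_rot: [0.999, 0.04, 0.001, -0.0]
ft_force: [0.0, 0.2, 0.1]
gripper_width: 0.0001
gripper_force: 0.0
clock: 39.02
position: [0.5581, 0.4159, 0.0388]
ee_rot: [0.999, 0.04, 0.0, -0.0]
ft_force: [-0.3, 0.3, 0.2]
gripper_width: 0.0001
gripper_force: 0.0
clock: 39.4
position: [0.5579, 0.4158, 0.0365]
ee_rot: [0.999, 0.04, -0.0, 0.0]
ft_force: [0.5, 0.5, -0.9]
gripper_width: 0.0001
gripper_force: 0.0
clock: 39.78
position: [0.558, 0.4158, 0.0345]
ee_rot: [0.999, 0.04, -0.0, 0.0]
ft_force: [-0.1, -1.2, -0.3]
gripper_width: -0.0002
gripper_force: 0.0
```

```bash
python3 -m handwheel '[[[0,0,0.08,0],[0,0,0,0],[0,0,0,0]]]'
python3 -m handwheel '[[[0,0,0.08,0],[0,0,0,0],[0,0,0,0]]]'
python3 -m handwheel '[[[0,0,0.08,0],[0,0,0,0],[0,0,0,0]]]'
python3 -m handwheel '[[[0,0,0.08,0],[0,0,0,0],[0,0,0,0]]]'
```

```text
clock: 40.15
position: [0.5579, 0.4158, 0.0325]
ee_rot: [0.999, 0.04, -0.0, 0.0]
ft_force: [-0.5, -0.2, -0.1]
gripper_width: -0.0001
gripper_force: 0.0
clock: 40.52
position: [0.5579, 0.4158, 0.0305]
ee_rot: [0.999, 0.04, -0.0, 0.0]
ft_force: [0.3, 0.1, -0.2]
gripper_width: -0.0002
gripper_force: 0.0
clock: 40.9
position: [0.5581, 0.416, 0.0288]
ee_rot: [0.999, 0.04, 0.0, -0.0]
ft_force: [-0.1, 0.4, 2.4]
gripper_width: 0.0001
gripper_force: 0.8
clock: 41.28
position: [0.5582, 0.416, 0.0268]
ee_rot: [0.999, 0.04, 0.0, -0.0]
ft_force: [0.9, 1.0, 2.9]
gripper_width: 0.0001
gripper_force: 1.3
```

```bash
python3 -m handwheel '[[[0,0,0.08,0],[0,0,0,0],[0,0,0,0]]]'
python3 -m handwheel '[[[0,0,0.06,0],[0,0,0,0],[0,0,0,0]]]'
python3 -m handwheel '[[[0,0,0.05,0],[0,0,0,0],[0,0,0,0]]]'
```

```text
clock: 41.65
position: [0.5581, 0.416, 0.0247]
ee_rot: [0.999, 0.04, 0.0, -0.0]
ft_force: [0.6, 1.2, 2.9]
gripper_width: -0.0001
gripper_force: 1.8
clock: 42.02
position: [0.5582, 0.416, 0.024]
ee_rot: [0.999, 0.04, 0.0, -0.0]
ft_force: [-1.4, -0.8, 8.3]
gripper_width: -0.0001
gripper_force: 4.6
clock: 42.4
position: [0.5583, 0.4161, 0.0239]
ee_rot: [0.999, 0.04, 0.0, -0.0]
ft_force: [-5.5, -4.1, 16.9]
gripper_width: -0.0
gripper_force: 8.2
```

White is fully down (rigid stop at 0.0239). Releasing it and going to blue.

```bash
python3 -m handwheel '[[[0,0,-0.4,0],[0,0,-0.6,0],[0,0,-0.6,0],[-1,-0.2,0,0],[-1,-0.2,0,0],[-1,-0.2,0,0],[-0.95,-0.12,0,0],[0,0,0,0],[0,0,0,0]]]'
python3 -m handwheel '[[[0,0,0.6,0],[0,0,0.5,0],[0,0,0,0],[0,0,0,0]]]'
python3 - <<'E'
from h import *
state()
E
```

```text
clock: 43.52
position: [0.4588, 0.4261, 0.0625]
ee_rot: [0.999, 0.04, 0.001, -0.0]
ft_force: [-0.3, 0.1, 0.6]
gripper_width: 0.0
gripper_force: 0.0
clock: 44.02
position: [0.4581, 0.4257, 0.0339]
ee_rot: [0.999, 0.04, -0.0, 0.0]
ft_force: [-0.5, 0.4, 0.9]
gripper_width: 0.0004
gripper_force: 0.0
t 44.02 p [0.4581 0.4257 0.0339] yaw x 0.0795 tilt [-0.001  0.    -1.   ] F [-0.5  0.4  0.9] w 0.0004 gf 0.0
```

```bash
python3 -m handwheel '[[[0,0,0.1,0],[0,0,0.1,0],[0,0,0.1,0],[0,0,0,0],[0,0,0,0]]]'
python3 -m handwheel '[[[0,0,0.08,0],[0,0,0,0],[0,0,0,0]]]'
python3 -m handwheel '[[[0,0,0.08,0],[0,0,0,0],[0,0,0,0]]]'
```

```text
clock: 44.65
position: [0.4584, 0.4261, 0.0272]
ee_rot: [0.999, 0.04, 0.0, -0.0]
ft_force: [1.4, 1.1, 2.7]
gripper_width: -0.0
gripper_force: 1.2
clock: 45.02
position: [0.4583, 0.4261, 0.025]
ee_rot: [0.999, 0.04, 0.0, -0.0]
ft_force: [0.6, 1.1, 3.9]
gripper_width: -0.0003
gripper_force: 1.7
clock: 45.4
position: [0.4584, 0.4262, 0.024]
ee_rot: [0.999, 0.04, 0.0, -0.0]
ft_force: [-1.7, -0.9, 11.7]
gripper_width: -0.0002
gripper_force: 5.7
```

```bash
python3 -m handwheel '[[[0,0,0.03,0],[0,0,0,0],[0,0,-0.4,0],[0,0,-0.6,0],[0,0,-0.6,0],[1,0.2,0,0],[0.96,0.18,0,0],[0,0,0,0],[0,0,0,0]]]'
python3 -m handwheel '[[[0,0,0.6,0],[0,0,0.5,0],[0,0,0,0],[0,0,0,0]]]'
python3 -m handwheel '[[[0,0,0.1,0],[0,0,0.1,0],[0,0,0.1,0],[0,0,0,0],[0,0,0,0]]]'
python3 -m handwheel '[[[0,0,0.08,0],[0,0,0,0],[0,0,0,0]]]'
python3 -m handwheel '[[[0,0,0.08,0],[0,0,0,0],[0,0,0,0]]]'
```

```text
clock: 46.52
position: [0.5071, 0.4203, 0.0621]
ee_rot: [0.999, 0.04, -0.0, 0.0]
ft_force: [-0.2, -1.0, -1.0]
gripper_width: -0.0004
gripper_force: 0.0
clock: 47.02
position: [0.5074, 0.4203, 0.0343]
ee_rot: [0.999, 0.04, -0.0, 0.0]
ft_force: [-0.2, -0.1, 0.8]
gripper_width: 0.0003
gripper_force: 0.0
clock: 47.65
position: [0.508, 0.4205, 0.0274]
ee_rot: [0.999, 0.04, 0.0, -0.0]
ft_force: [-0.1, 0.1, 1.8]
gripper_width: 0.0
gripper_force: 1.1
clock: 48.02
position: [0.508, 0.4205, 0.0253]
ee_rot: [0.999, 0.04, 0.0, -0.0]
ft_force: [0.4, 1.2, 3.5]
gripper_width: -0.0002
gripper_force: 1.6
clock: 48.4
position: [0.508, 0.4206, 0.024]
ee_rot: [0.999, 0.04, 0.0, -0.0]
ft_force: [-2.1, -1.0, 9.1]
gripper_width: 0.0
gripper_force: 4.7
```

```bash
python3 -m handwheel '[[[0,0,0.04,0],[0,0,0,0],[0,0,0,0],[0,0,-0.4,0],[0,0,-1,0],[0,0,-1,0],[0,0,-1,0],[0,0,-1,0],[0,0,-1,0],[0,0,0,0]]]' 42
python3 - <<'E'
from h import *
state();d=look(0.054,(190,325,140,255));s=get_image("scene")
cv2.imwrite("pics/p5.png",np.hstack([cv2.resize(d["img"][130:260,165:325,::-1],(400,325)),cv2.resize(s["img"][140:325,140:368,::-1],(400,325))]))
E
```

```text
clock: 49.65
position: [0.5091, 0.4212, 0.1602]
ee_rot: [0.999, 0.04, 0.002, -0.001]
ft_force: [0.1, 0.3, 0.4]
gripper_width: 0.0419
gripper_force: 0.0
t 49.65 p [0.5091 0.4212 0.1602] yaw x 0.0797 tilt [ 0.004 -0.002 -1.   ] F [0.1 0.3 0.4] w 0.0419 gf 0.0
tray [0.5061 0.1683] [0.144 0.273] 0.33753469586372375
syr px [291. 168.] c [0.5981 0.1172] size [0.032 0.018] yaw of long axis from x 1.552
syr px [291. 151.] c [0.6391 0.1186] size [0.028 0.018] yaw of long axis from x 1.546
syr px [207. 166.] c [0.6122 0.3295] size [0.104 0.05 ] yaw of long axis from x 0.163
syr px [230. 164.] c [0.6168 0.2698] size [0.048 0.105] yaw of long axis from x -0.0
syr px [317. 156.] c [0.6251 0.0491] size [0.032 0.085] yaw of long axis from x -0.04
syr px [274. 161.] c [0.6222 0.1617] size [0.047 0.095] yaw of long axis from x -0.017
syr px [252. 163.] c [0.6171 0.222 ] size [0.101 0.05 ] yaw of long axis from x 0.199
```

View pics/p5.png

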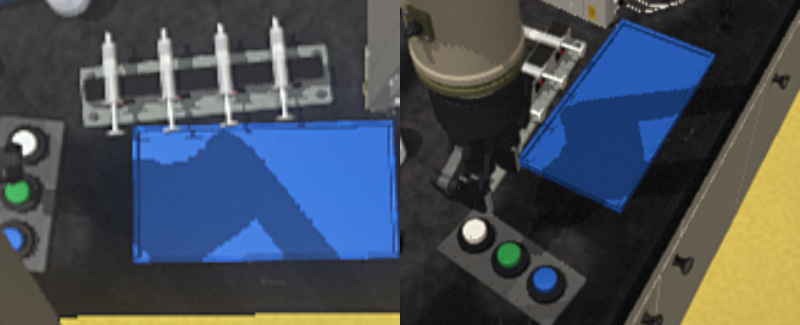

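The tray was knocked and its centre is now at (0.506, 0.168). All four syringes are still on the beam and all the keys are up. I'll put the syringes back in it at y = 0.262, 0.212, 0.162 and 0.112, with x = 0.506.

```bash
python3 -m handwheel '[[[1,1,0,0],[1,1,0,0],[1,1,0,0],[0.83,1,0,0],[0,0.43,0,0],[0,0,1,0],[0,0,1,0],[0,0,0,0],[0,0,0,0]]]'
python3 - <<'E'
from h import *
state()
E
```

```text
clock: 50.88
position: [0.6116, 0.318, 0.1074]
ee_rot: [0.999, 0.04, -0.0, -0.0]
ft_force: [0.2, -0.2, 0.1]
gripper_width: 0.0422
gripper_force: 0.0
t 50.88 p [0.6116 0.318  0.1074] yaw x 0.0804 tilt [-0. -0. -1.] F [ 0.2 -0.2  0.1] w 0.0422 gf 0.0
```

```bash
python3 -m handwheel '[[[0.06,0,1,0],[0,0,0.8,0],[0,0,0.4,0],[0,0,0,0],[0,0,0,0]]]'
python3 -m handwheel '[[[0,0,0,0],[0,0,0,0],[0,0,0,0],[0,0,0,0]]]' 0
python3 -m handwheel '[[[0,0,-0.5,0],[0,0,-1,0],[0,0,-0.7,0],[0,0,0,0],[0,0,0,0.08],[0,0,0,0]]]'
```

```text
clock: 51.5
position: [0.614, 0.318, 0.053]
ee_rot: [0.999, 0.04, 0.001, -0.0]
ft_force: [0.1, 0.3, 0.4]
gripper_width: 0.0421
gripper_force: 0.0
clock: 52.0
position: [0.6143, 0.318, 0.0534]
ee_rot: [0.999, 0.04, 0.001, -0.0]
ft_force: [0.1, -0.1, 5.0]
gripper_width: 0.0175
gripper_force: 60.7
clock: 52.75
position: [0.6129, 0.3174, 0.1058]
ee_rot: [1.0, 0.0, -0.001, 0.0]
ft_force: [-0.3, -0.3, 0.1]
gripper_width: 0.0176
gripper_force: 60.0
```

```bash
python3 -m handwheel '[[[-1,0.5,0,0],[-1,0.5,0,0],[-1,0.5,0,0],[-1,0.5,0,0],[-0.28,0.22,0,0],[0,0,1,0],[0,0,1,0],[0,0,0.8,0],[0,0,0,0],[0,0,0,0]]]'
python3 -m handwheel '[[[0,0,0.4,0],[0,0,0.2,0],[0,0,0.1,0],[0,0,0,0],[0,0,0,0]]]'
python3 -m handwheel '[[[0,0,0.06,0],[0,0,0,0],[0,0,0,0]]]'
```

```text
clock: 54.0
position: [0.5071, 0.2625, 0.0377]
ee_rot: [1.0, 0.0, 0.0, -0.0]
ft_force: [-0.9, -0.1, 0.5]
gripper_width: 0.0176
gripper_force: 60.0
clock: 54.62
position: [0.5066, 0.2623, 0.0197]
ee_rot: [1.0, -0.0, 0.0, -0.0]
ft_force: [0.2, -0.6, -0.4]
gripper_width: 0.0175
gripper_force: 60.0
clock: 55.0
position: [0.5065, 0.2622, 0.018]
ee_rot: [1.0, -0.0, -0.0, 0.0]
ft_force: [-0.3, -0.2, 0.3]
gripper_width: 0.0176
gripper_force: 60.0
```

```bash
python3 -m handwheel '[[[0,0,0.1,0],[0,0,0,0],[0,0,0,0]]]'
python3 -m handwheel '[[[0,0,0.08,0],[0,0,0,0],[0,0,0,0]]]'
```

```text
clock: 55.38
position: [0.5064, 0.2622, 0.0155]
ee_rot: [1.0, -0.0, -0.0, 0.0]
ft_force: [0.1, -0.3, 0.2]
gripper_width: 0.0173
gripper_force: 60.0
clock: 55.75
position: [0.5064, 0.2622, 0.0135]
ee_rot: [1.0, -0.0, -0.0, 0.0]
ft_force: [0.4, -0.1, -1.0]
gripper_width: 0.0177
gripper_force: 60.0
```

```bash
python3 -m handwheel '[[[0,0,0.05,0],[0,0,0,0],[0,0,0,0]]]'
python3 -m handwheel '[[[0,0,0,0],[0,0,0,0],[0,0,0,0],[0,0,-0.5,0],[0,0,-1,0],[0,0,-1,0],[0,0,-1,0],[0,0,-0.5,0],[0,0,0,-0.08],[0,0,0,0]]]' 30
python3 -m handwheel '[[[1,0.1,0,0],[1,0.1,0,0],[1,0.1,0,0],[1,0.06,0,0],[0.43,0,0,0],[0,0,0.7,0],[0,0,0,0],[0,0,0,0]]]' 42
```

```text
clock: 56.12
position: [0.5065, 0.2622, 0.0133]
ee_rot: [1.0, -0.0, -0.0, 0.0]
ft_force: [-5.1, -2.6, 11.0]
gripper_width: 0.0174
gripper_force: 61.3
clock: 57.38
position: [0.5064, 0.2622, 0.1124]
ee_rot: [0.999, 0.04, -0.0, 0.0]
ft_force: [-0.2, -1.0, 0.0]
gripper_width: 0.0299
gripper_force: 0.0
clock: 58.38
position: [0.6164, 0.2621, 0.094]
ee_rot: [0.999, 0.04, -0.001, 0.0]
ft_force: [0.5, 0.2, 0.2]
gripper_width: 0.0419
gripper_force: 0.0
```

```bash
python3 -m handwheel '[[[0.04,0,1,0],[0,0,0.5,0],[0,0,0.16,0],[0,0,0,0],[0,0,0,0]]]'
python3 -m handwheel '[[[0,0,0,0],[0,0,0,0],[0,0,0,0],[0,0,0,0]]]' 0
python3 -m handwheel '[[[0,0,-0.5,0],[0,0,-1,0],[0,0,-0.7,0],[0,0,0,0],[0,0,0,0.08],[0,0,0,0]]]'
```

```text
clock: 59.0
position: [0.6192, 0.2624, 0.0544]
ee_rot: [0.999, 0.04, 0.001, -0.0]
ft_force: [-0.7, -0.2, 1.1]
gripper_width: 0.0418
gripper_force: 0.0
clock: 59.5
position: [0.6193, 0.2624, 0.0543]
ee_rot: [0.999, 0.04, 0.001, -0.0]
ft_force: [-0.1, 0.7, 6.4]
gripper_width: 0.0178
gripper_force: 60.6
clock: 60.25
position: [0.6179, 0.2619, 0.1072]
ee_rot: [1.0, 0.0, -0.001, 0.0]
ft_force: [0.5, -1.2, 0.4]
gripper_width: 0.0177
gripper_force: 60.0
```

```bash
python3 -m handwheel '[[[-1,0.5,0,0],[-1,0.5,0,0],[-1,0.5,0,0],[-1,0.5,0,0],[-0.4,0,0,0],[0,0,1,0],[0,0,1,0],[0,0,0.8,0],[0,0,0,0],[0,0,0,0]]]'
python3 -m handwheel '[[[0,0,0.4,0],[0,0,0.2,0],[0,0,0.1,0],[0,0,0,0],[0,0,0,0]]]'
python3 -m handwheel '[[[0,0,0.1,0],[0,0,0,0],[0,0,0,0]]]'
```

```text
clock: 61.5
position: [0.5093, 0.2126, 0.0391]
ee_rot: [1.0, 0.0, 0.0, -0.0]
ft_force: [0.1, 0.3, -0.9]
gripper_width: 0.0178
gripper_force: 60.0
clock: 62.12
position: [0.5088, 0.2122, 0.021]
ee_rot: [1.0, -0.0, 0.0, -0.0]
ft_force: [-0.1, 0.1, 0.1]
gripper_width: 0.0176
gripper_force: 60.0
clock: 62.5
position: [0.5085, 0.2122, 0.0183]
ee_rot: [1.0, -0.0, -0.0, 0.0]
ft_force: [0.2, -0.9, -0.7]
gripper_width: 0.0173
gripper_force: 60.0
```

```bash
python3 -m handwheel '[[[0,0,0.1,0],[0,0,0.05,0],[0,0,0,0],[0,0,0,0]]]'
python3 -m handwheel '[[[0,0,0.05,0],[0,0,0,0],[0,0,0,0]]]'
```

```text
clock: 63.0
position: [0.5085, 0.2122, 0.0145]
ee_rot: [1.0, -0.0, -0.0, -0.0]
ft_force: [-0.3, -0.2, -0.3]
gripper_width: 0.0177
gripper_force: 60.0
clock: 63.38
position: [0.5087, 0.2122, 0.0142]
ee_rot: [1.0, -0.0, 0.0, 0.0]
ft_force: [-3.8, -1.5, 9.6]
gripper_width: 0.0175
gripper_force: 61.2
```

```bash
python3 -m handwheel '[[[0,0,0,0],[0,0,0,0],[0,0,0,0],[0,0,-0.5,0],[0,0,-1,0],[0,0,-1,0],[0,0,-1,0],[0,0,-0.5,0],[0,0,0,-0.08],[0,0,0,0]]]' 30
python3 -m handwheel '[[[1,0.2,0,0],[1,0.2,0,0],[1,0.2,0,0],[1,0.06,0,0],[0.5,0,0,0],[0,0,0.7,0],[0,0,0,0],[0,0,0,0]]]' 42
python3 -m handwheel '[[[0,0,1,0],[0,0,0.5,0],[0,0,0.2,0],[0,0,0,0],[0,0,0,0]]]'
```

```text
clock: 64.62
position: [0.5085, 0.2121, 0.1134]
ee_rot: [0.999, 0.04, -0.0, 0.0]
ft_force: [-0.3, -0.0, -0.7]
gripper_width: 0.0296
gripper_force: 0.0
clock: 65.62
position: [0.6209, 0.2046, 0.0949]
ee_rot: [0.999, 0.04, -0.001, 0.0]
ft_force: [0.2, -0.9, 0.3]
gripper_width: 0.0416
gripper_force: 0.0
clock: 66.25
position: [0.6226, 0.2049, 0.0543]
ee_rot: [0.999, 0.04, 0.001, -0.0]
ft_force: [-0.2, 0.0, 0.0]
gripper_width: 0.0417
gripper_force: 0.0
```

```bash
python3 -m handwheel '[[[0,0,0,0],[0,0,0,0],[0,0,0,0],[0,0,0,0]]]' 0
python3 -m handwheel '[[[0,0,-0.5,0],[0,0,-1,0],[0,0,-0.7,0],[0,0,0,0],[0,0,0,0.08],[0,0,0,0]]]'
python3 -m handwheel '[[[-1,0.5,0,0],[-1,0.5,0,0],[-1,0.5,0,0],[-1,0.2,0,0],[-0.6,0,0,0],[0,0,1,0],[0,0,1,0],[0,0,0.8,0],[0,0,0,0],[0,0,0,0]]]'
```

```text
clock: 66.75
position: [0.6227, 0.2049, 0.0543]
ee_rot: [0.999, 0.04, 0.001, -0.0]
ft_force: [0.1, -0.5, 6.0]
gripper_width: 0.0179
gripper_force: 60.5
clock: 67.5
position: [0.6214, 0.2045, 0.1072]
ee_rot: [1.0, 0.0, -0.001, 0.0]
ft_force: [-0.9, 0.6, -0.5]
gripper_width: 0.0172
gripper_force: 59.8
clock: 68.75
position: [0.5073, 0.1623, 0.0388]
ee_rot: [1.0, 0.0, 0.0, -0.0]
ft_force: [0.3, 0.2, 0.1]
gripper_width: 0.0178
gripper_force: 59.8
```

```bash
python3 -m handwheel '[[[0,0,0.4,0],[0,0,0.3,0],[0,0,0.1,0],[0,0,0,0],[0,0,0,0]]]'
python3 -m handwheel '[[[0,0,0.1,0],[0,0,0.05,0],[0,0,0,0],[0,0,0,0]]]'
python3 -m handwheel '[[[0,0,0.05,0],[0,0,0,0],[0,0,0,0]]]'
```

```text
clock: 69.38
position: [0.5072, 0.1623, 0.0185]
ee_rot: [1.0, -0.0, 0.0, -0.0]
ft_force: [0.5, 0.6, -0.3]
gripper_width: 0.0177
gripper_force: 59.8
clock: 69.88
position: [0.5071, 0.1622, 0.0146]
ee_rot: [1.0, -0.0, 0.0, -0.0]
ft_force: [0.4, -0.5, -0.3]
gripper_width: 0.0175
gripper_force: 59.8
clock: 70.25
position: [0.5072, 0.1623, 0.0143]
ee_rot: [1.0, -0.0, 0.0, 0.0]
ft_force: [-5.3, -1.2, 9.4]
gripper_width: 0.0174
gripper_force: 61.0
```

```bash
python3 -m handwheel '[[[0,0,0,0],[0,0,0,0],[0,0,0,0],[0,0,-0.5,0],[0,0,-1,0],[0,0,-1,0],[0,0,-1,0],[0,0,-0.5,0],[0,0,0,-0.08],[0,0,0,0]]]' 30
python3 -m handwheel '[[[1,0.3,0,0],[1,0.3,0,0],[1,0.3,0,0],[1,0,0,0],[0.77,0,0,0],[0,0,0.7,0],[0,0,0,0],[0,0,0,0]]]' 42
python3 -m handwheel '[[[0,0,1,0],[0,0,0.5,0],[0,0,0.2,0],[0,0,0,0],[0,0,0,0]]]'
python3 -m handwheel '[[[0,0,0,0],[0,0,0,0],[0,0,0,0],[0,0,0,0]]]' 0
python3 -m handwheel '[[[0,0,-0.5,0],[0,0,-1,0],[0,0,-0.7,0],[0,0,0,0],[0,0,0,0.08],[0,0,0,0]]]'
```

```text
clock: 71.5
position: [0.5069, 0.1622, 0.1134]
ee_rot: [0.999, 0.04, -0.0, 0.0]
ft_force: [-0.1, 0.9, -0.1]
gripper_width: 0.0297
gripper_force: 0.0
clock: 72.5
position: [0.6264, 0.1493, 0.0949]
ee_rot: [0.999, 0.04, -0.001, 0.0]
ft_force: [0.0, 0.3, 0.6]
gripper_width: 0.0417
gripper_force: 0.0
clock: 73.12
position: [0.6283, 0.1494, 0.0543]
ee_rot: [0.999, 0.04, 0.001, -0.0]
ft_force: [0.2, 0.3, 0.0]
gripper_width: 0.0417
gripper_force: 0.0
clock: 73.62
position: [0.6284, 0.1494, 0.0543]
ee_rot: [0.999, 0.04, 0.001, -0.0]
ft_force: [-0.2, -0.4, 5.9]
gripper_width: 0.0177
gripper_force: 60.5
clock: 74.38
position: [0.627, 0.1492, 0.1072]
ee_rot: [1.0, 0.0, -0.001, 0.0]
ft_force: [0.3, -0.9, -0.9]
gripper_width: 0.0176
gripper_force: 59.8
```

```bash
python3 -m handwheel '[[[-1,0,0,0],[-1,0,0,0],[-1,0.5,0,0],[-1,0.5,0,0],[-0.8,0.45,0,0],[0,0,1,0],[0,0,1,0],[0,0,0.8,0],[0,0,0,0],[0,0,0,0]]]'
python3 -m handwheel '[[[0,0,0.4,0],[0,0,0.3,0],[0,0,0.1,0],[0,0,0,0],[0,0,0,0]]]'
python3 -m handwheel '[[[0,0,0.1,0],[0,0,0.05,0],[0,0,0,0],[0,0,0,0]]]'
python3 -m handwheel '[[[0,0,0.05,0],[0,0,0,0],[0,0,0,0]]]'
```

```text
clock: 75.62
position: [0.508, 0.1131, 0.0388]
ee_rot: [1.0, 0.0, 0.0, -0.0]
ft_force: [0.9, -0.7, 0.2]
gripper_width: 0.0173
gripper_force: 59.8
clock: 76.25
position: [0.5079, 0.1131, 0.0185]
ee_rot: [1.0, -0.0, 0.0, -0.0]
ft_force: [0.7, -0.4, -0.1]
gripper_width: 0.0177
gripper_force: 59.8
clock: 76.75
position: [0.5077, 0.1131, 0.0146]
ee_rot: [1.0, -0.0, 0.0, 0.0]
ft_force: [-0.9, -0.2, -0.7]
gripper_width: 0.0175
gripper_force: 59.8
clock: 77.12
position: [0.5078, 0.1131, 0.0142]
ee_rot: [1.0, -0.0, 0.0, 0.0]
ft_force: [-4.3, -0.9, 9.3]
gripper_width: 0.0174
gripper_force: 61.1
```

Now release, lift, and back off to the left for a clear view.

```bash
python3 -m handwheel '[[[0,0,0,0],[0,0,0,0],[0,0,0,0],[0,0,-0.5,0],[0,0,-1,0],[0,0,-1,0],[0,0,-1,0],[0,0,-1,0],[0,0,-1,0],[0,-1,-1,0]]]' 30
python3 -m handwheel '[[[0,-1,-1,0],[0,-1,0,0],[0,-1,0,0],[0,-1,0,0],[0,-1,0,0],[0,-1,0,0],[0,-1,0,0],[0,-1,0,0],[0,-1,0,0],[0,-1,0,0]]]'
python3 -m handwheel '[[[0,-1,0,0],[0,0,0,0],[0,0,0,0]]]'
python3 - <<'E'
from h import *
state();d=look(0.014,(205,325,172,255));s=get_image("scene")
cv2.imwrite("pics/p6.png",np.hstack([cv2.resize(d["img"][130:260,165:325,::-1],(400,325)),cv2.resize(s["img"][140:325,140:368,::-1],(400,325))]))
E
```

```text
clock: 78.38
position: [0.5079, 0.1373, 0.1777]
ee_rot: [1.0, -0.001, 0.001, 0.0]
ft_force: [1.1, 0.8, 0.3]
gripper_width: 0.0301
gripper_force: 0.0
clock: 79.62
position: [0.5077, 0.3889, 0.2018]
ee_rot: [1.0, -0.0, 0.0, -0.0]
ft_force: [0.7, -0.9, -0.1]
gripper_width: 0.03
gripper_force: 0.0
clock: 80.0
position: [0.5078, 0.4126, 0.2012]
ee_rot: [1.0, -0.0, 0.0, 0.0]
ft_force: [0.8, -0.2, -0.6]
gripper_width: 0.0303
gripper_force: 0.0
t 80.0 p [0.5078 0.4126 0.2012] yaw x -0.0001 tilt [ 0.  0. -1.] F [ 0.8 -0.2 -0.6] w 0.0303 gf 0.0
tray [0.5061 0.1683] [0.144 0.272] 0.33753469586372375
syr px [291. 207.] c [0.5054 0.1144] size [0.018 0.103] yaw of long axis from x -0.026
syr px [272. 207.] c [0.5063 0.1644] size [0.103 0.014] yaw of long axis from x 0.014
syr px [252. 207.] c [0.5071 0.2147] size [0.013 0.103] yaw of long axis from x -0.012
syr px [233. 207.] c [0.5079 0.2655] size [0.013 0.104] yaw of long axis from x -0.046
syr px [241. 174.] c [0.5938 0.2405] size [0.017 0.197] yaw of long axis from x -1.505
```

View pics/p6.png

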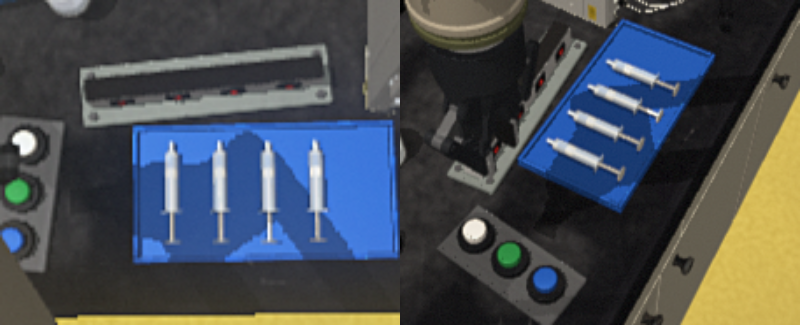

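All four syringes lie flat and separate in the tray, at left-half pixels (171,190), (220,190), (268,190) and (316,190). The beam is empty, the keys are up and the gripper is clear of everything.

```bash
python3 -c "
from cell import *
print(close_job())"
```

```text
the job is handed in; nothing more can be done
None
```

The job is done and handed in at about 80 s: all four syringes lay balanced on the beam while I pressed the white, blue and green keys in that order, and all four are back flat and separate in the blue tray.

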